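Take the bearing ball off the comparator and hold it under the magnifier

ROBOT

A 7-joint arm with a two-finger parallel gripper is mounted at the origin on the work surface. World frame = base frame: x ahead of the robot, y to its left, z up, the work surface at z = 0. Lengths are in mm, angles in rad, forces in N, time in s.
With the tool pointing down it reaches from about 350 to 775 mm from the base axis. Payload 3.1 kg.
Tool frame: the origin (TCP) lies midway between the tips of the shut fingers; the grasp point (between the pads) lies bot.grasp_offset behind it (bot.grasp_offset is the distance from the TCP to the grasp point, in mm); z points along the fingers, x is the direction in which the jaws open and shut, and the axes are right-handed (so a half turn about z gives the same grasp; the last joint's range is limited). The gripper opens to 85 mm and grips with 20 to 120 N. Pads are 22 mm wide; open, the fingers measure 114 mm over their backs; the gripper's body (76 mm by 85 mm) begins 54 mm behind the grasp point. The pads swing forward as they close: fully open they stand 13 mm farther back than shut.
Start: joints at [1.09, 0.311, 0.014, 1.512, -0.004, 1.319, -0.027], TCP at [233.703, -497.896, 231.304] pointing down, gripper open.
Joint ranges: [-2.7, 2.7], [-0.3, 1.91], [-1.27, 1.3], [0.12, 2.57], [-1.44, 4.58], [0.2, 2.03], [-3.05, 3.05]. Speed limits (rad/s): [2.79, 2.79, 3.14, 3.14, 3.14, 3.14, 3.14].

INTERFACE

Orientations are given as [roll, pitch, yaw] about the fixed x, y, z axes, in that order (R = Rz(yaw) Ry(pitch) Rx(roll)).
In Python, from cell import bot gives the robot as it stands. The module is installed in compiled form; this text tells all that it offers.
- The arm moves only by the tool send_rows, never from a script. Its argument "steps" is text: rows parted by semicolons, each of 7 numbers parted by spaces: the shift along the tool's x, y, z in cm, then the turn, a rotation vector about the tool's x, y, z in rad, then the closure, from 0 (fully open) to 1 (shut). In form: tx ty tz ax ay az jaw; .... A call has exactly 5 rows; each row shifts and turns the commanded pose from where the row before left it, along the tool's axes as they then stand; what a row does not reach is not made up. A row lasts 1/12 s, in which the tool goes at most 41.7 mm and 7.16 degrees, less where a joint would pass 70% of its speed; a pose out of reach is approached as far as the arm can. A call is refused whole if a number of a shift passes 4.17 or a number of a turn 0.125, either way. A call with a gripper value outside its range is refused whole. The fingers move at their own pace and stop on an object; "newtons" is the grip in N (left out, the last holds). Time passes only in rows, so rows that do not move let the fingers close, or fill a call up. It gives the time, the measured TCP pose, the force and the opening at its end, in the units of the state.
- bot.get_state(): the state, without advancing time (a new reading comes with each control period).
- bot.capture(name): name is "scene" or "top"; returns a dict with "frame" (480x640x3 uint8, blue, green, red), "range_z" (480x640 float32, mm along the optical axis (not along the pixel's ray), 0 where there is no reading), "camera_matrix" (3x3 intrinsics, pixels), "distortion" ([k1, k2, p1, p2, k3] as OpenCV has them; the pictures are not rectified), "rvec" (rotation vector, rad) and "tvec" (3), from world to camera coordinates, as OpenCV has them. Camera axes: x right, y down, z forward; pixel columns grow to the right and rows downward; lengths in mm; the calibration is good to about 2 mm. A picture is of the moment at which its call begins.
- bot.finish_job(): hands the job in, once; it reports no verdict.
The state is a dict: "time_s": time; "joint_positions": joint angles; "qd": joint speeds; "tau": joint torques, N m; "tool_pos": TCP position; "orientation": TCP orientation; "ft_force": force on the tool from outside, world axes, zero at the start; "moment": the same for the moment, N m; "opening": finger opening in mm.
Only numpy, scipy, OpenCV 4.12 (cv2) and the standard library are available. Lean on these libraries where they do the work, as an engineer would, in place of code of your own. Each camera call takes 0.05 s, during which the arm holds its last target.

TASK

The bearing ball has been gauged: press the lifting lever on top of the dial comparator right down to its stop so that the measuring tip is lifted clear of the ball, then take the ball tray by its handle and draw it out forwards, without pressing the ball against the tip. Carry the tray so that the ball never leaves its pocket and bring the ball under the middle of the bench magnifier's lens, about 10 cm below the glass; finish there, still holding the tray, level and motionless in mid-air for inspection. Leave the lever down and do not shift the other things on the bench.

Things in the scene. Friction and masses are not known exactly. Their poses are not given: they have to be found in the camera images.
- lifter (a joint): lifting lever on top of the dial indicator, rad: 0 = tip down on the ball, 0.6 = lever pressed down to its stop, tip lifted 9.5 mm. It pivots about the comparator's x axis and sticks out to its +y side, outer end 0.3 rad up at 0, 0.3 rad down at 0.6. It takes about 2 N at the finger pad and stays where it is left.
- lifter_pad (a point): middle of the top face of the lever's round black finger pad (20 mm across, 4 mm thick), 52 mm out from the pivot; pressed down from above. Its height over the bench is 218 mm at joint 0 and 188 mm at the stop; it sinks almost straight down. Towards the comparator's -y stand the pivot (50 mm away, 206 mm high) and the spindle's cap (66 mm away, up to 217 mm high).
- spindle_tip (a point): underside of the flat measuring tip (10 mm across); axes as comparator. Once lifted it is about 9 mm above the ball, so the tray can rise only a few mm until drawn 60 mm forwards (-x). The dial (58 mm across, 127 to 185 mm over the bench) is above the tip, its face 19 mm in front of the tip's axis.
- tray_grip (a point): middle of the tray's black handle grip, a bar 70 mm long (along the tray's x), 14 wide, 16 high, 54 mm above the bench at the start, in front of the base with free space below. The tray's +x points from handle to ball: the pocket's middle is 118 mm along +x and the ball's centre 6 mm higher than this point. Axes as tray.
- pocket (a point): where the ball's centre is when it sits in the middle of the tray's pocket (16 mm above the tray's underside). The pocket is round, 21 mm across, 2.5 mm deep, with a flat floor; the ball can roll 3 mm to each side and goes over the rim when the tray tips some 35 degrees. The point's z is the tray's up axis.
- ball_center (a point): centre of the loose steel bearing ball, 25 mm across, 64 g, in the tray's pocket.
- lens (a point): middle of the bench magnifier's level round lens, 320 mm above the bench. Its white ring is 100 mm across, from 307 to 330 mm above the bench. The gooseneck comes from behind (the magnifier's +x); the round base (130 mm, 26 mm high) stands 125 mm behind. Below and in front it is free, but for the bearing ring on the bench.
- tray: the ball tray: steel disc 60 mm across, 6 mm thick, with a flat strip to the handle, 0.10 to 0.17 kg without the ball. Origin under the middle of the disc, +x away from the handle, z up.
- comparator: dial comparator: origin on the bench under its tip, -x to its front. Grey base 110 mm wide, from 55 mm before to 120 mm behind the origin, 36 mm high; steel table on it, top at 44 mm, reaching 40 mm before the origin, a 5 mm high back stop behind the tray. Column 25 mm thick, 248 mm high, 88 mm behind.
- spindle: the comparator's upright measuring spindle, which the lever lifts; see spindle_tip.
- magnifier: the bench magnifier: origin on the bench under the middle of its lens.
- race: bystander: steel bearing ring, 90 mm across, 20 mm high, lying under the lens.
- caliper: bystander: digital caliper, 235 mm long, lying flat between comparator and magnifier.
- driver: bystander: yellow screwdriver, 210 mm long, lying on the right.
- spray: bystander: spray can, 53 mm across, 155 mm high, standing far back in the middle.
- grease: bystander: amber jar, 64 mm across, 62 mm high, on the right.
- bin: bystander: blue open bin, 140 x 100 x 60 mm, on the left.
- spanner: bystander: steel spanner, 170 mm long, lying on the left.
- ball: the same ball; its axes turn as it rolls, so use ball_center.
Things that resemble listed ones, but are neither listed nor needed, are in the scene too. What is shaped like the tray but green or orange is not meant.

How it is judged:
By the outcome, as a careful person would: the job done as asked, in the order asked, and still so for the second after the job is handed in, while the arm keeps its last pose, push and grip.
It also fails if it takes over 58 s, if anything falls off the work surface, if the arm or the gripper's body presses on something with over 40 N, if the wrist force passes 120 N, or if a joint passes its speed limit or range.

## Working session

There is one attempt and no reset: what is moved stays moved. The work goes in short steps, Python scripts to look and compute and a tool call to move; the robot and the scene stay as the last step left them, time stands still between calls to the robot, and variables do not carry over. Pictures are saved under pics/ and viewed, and the job is handed in when it is done.

Besides the shell and the picture viewer there is one more tool, called after "Emit:" as name(argument=value, ...) on one line, values as JSON. send_rows: Moves the arm, as the interface text tells. Its arguments: {"type":"object","properties":{"steps":{"type":"string"},"newtons":{"type":"number"}},"required":["steps"]}

```bash
mkdir -p pics
cat > h.py <<'E'
import numpy as np, cv2, pickle
from cell import bot
def cap(n,tag):
    c=bot.capture(n); cv2.imwrite(f'pics/{tag}.png',c['frame']); pickle.dump(c,open(f'{tag}.pkl','wb')); return c
def load(tag): return pickle.load(open(f'{tag}.pkl','rb'))
def crop(c,tag,u0,v0,w,h,s):
    cv2.imwrite(f'pics/{tag}.png',cv2.resize(c['frame'][v0:v0+h,u0:u0+w],None,fx=s,fy=s,interpolation=cv2.INTER_CUBIC))
def ray(c,u,v):
    R=cv2.Rodrigues(np.array(c['rvec'],float))[0]; t=np.array(c['tvec'],float).ravel()
    p=cv2.undistortPoints(np.array([[[u,v]]],float),np.array(c['camera_matrix']),np.array(c['distortion']))[0,0]
    d=np.array([p[0],p[1],1.]); return -R.T@t, R.T@d
def atz(c,u,v,z):
    o,d=ray(c,u,v); return o+d*(z-o[2])/d[2]
def dep(c,u,v,r=1):
    P=c['range_z'][int(v)-r:int(v)+r+1,int(u)-r:int(u)+r+1]; P=P[P>0]
    o,d=ray(c,u,v); return o+d*np.median(P) if len(P) else None
def proj(c,P):
    return cv2.projectPoints(np.array(P,float).reshape(-1,3),np.array(c['rvec'],float),np.array(c['tvec'],float),np.array(c['camera_matrix']),np.array(c['distortion']))[0].reshape(-1,2)
E
python3 - <<'E'
from h import *
for n in('scene','top'):
    c=cap(n,n+'0'); print(n,ray(c,320,240))
print(bot.get_state(),bot.grasp_offset)
E
```

```text
scene (array([1092.04169368,  705.99100876, 1139.31563094]), array([-0.45616192, -0.51142925, -0.72841899]))
top (array([ 438.57803648,    5.54392654, 1312.45792289]), array([ 0.07475752,  0.02351174, -0.99692973]))
{'time_s': 0.1, 'joint_positions': array([ 1.09032508,  0.31167268,  0.01402442,  1.51291916, -0.00437914,
        1.31916576, -0.02720146]), 'qd': array([ 0.00067036, -0.00077346,  0.00093592, -0.00363686,  0.00164634,
        0.00045206,  0.00152573]), 'tau': array([ 1.00870846e-03, -3.80851400e+01,  1.46868266e-01, -2.31241983e+01,
        1.23353038e-02,  8.09000863e-03,  5.33730329e-06]), 'tool_pos': array([ 233.36913341, -497.31575553,  230.30587993]), 'orientation': array([ 3.14147306e+00,  2.13137958e-03, -1.13197496e+00]), 'ft_force': array([-0.66755465, -0.6946837 , -0.75801342]), 'moment': array([ 0.0033213 ,  0.04537421, -0.01839892]), 'opening': 85.62566741496832} 18.700000000000003
```

View pics/scene0.png

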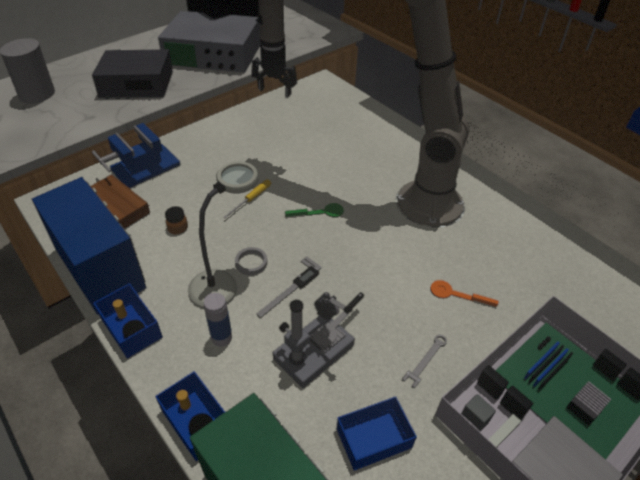

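View pics/top0.png

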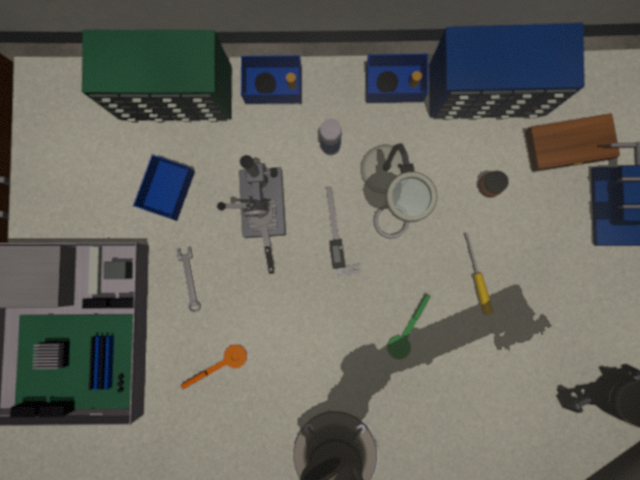

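Run:
```python
from h import *
c=load('top0'); crop(c,'t1',200,135,110,150,5.3/1.4)
crop(c,'t2',350,130,110,120,5)
c=load('scene0'); crop(c,'s1',260,260,130,140,4.2)
crop(c,'s2',170,140,130,170,3.5)
```

```text
(no output)
```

View pics/t1.png

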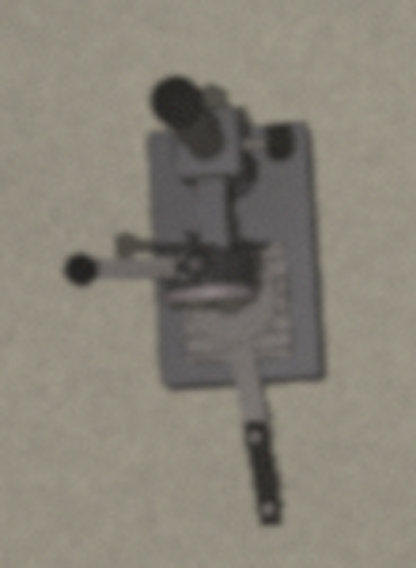

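View pics/t2.png

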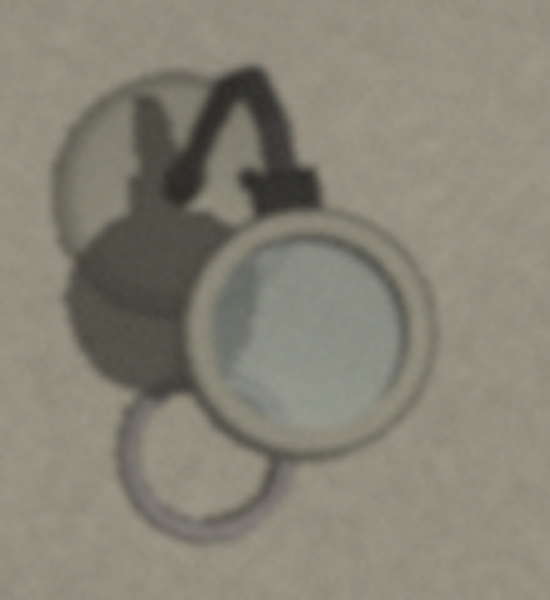

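View pics/s1.png

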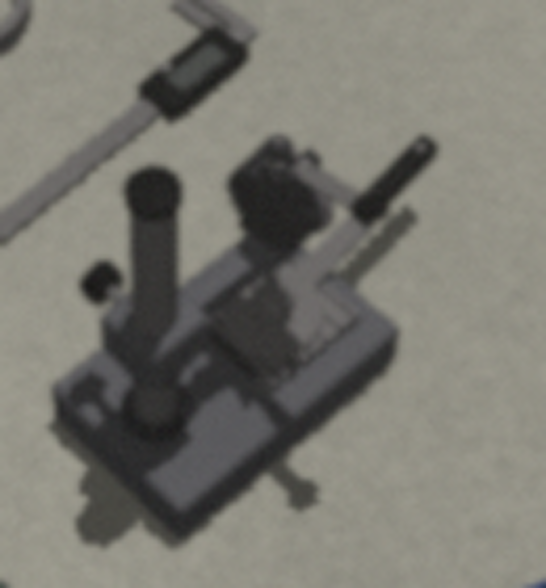

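View pics/s2.png

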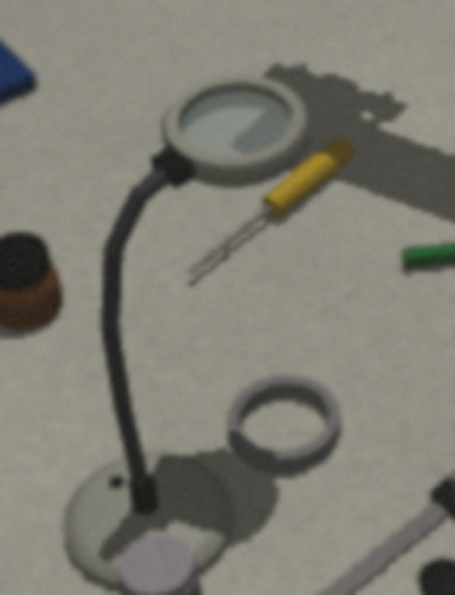

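Run:
```python
from h import *
np.set_printoptions(precision=1,suppress=True)
c=load('top0'); s=load('scene0'); k=5.3/1.4
f=lambda u,v:(u/k+200,v/k+135)
pad=f(81,269); print('pad',atz(c,*pad,218),dep(c,*pad))
g1=f(255,425);g2=f(269,522); G1=atz(c,*g1,62);G2=atz(c,*g2,62)
m=((g1[0]+g2[0])/2,(g1[1]+g2[1])/2)
d=G1-G2; print('grip',G1,G2,np.linalg.norm(d),(G1+G2)/2,'yaw',np.arctan2(d[1],d[0]),dep(c,*m))
B=[atz(c,*f(*p),36) for p in((150,133),(308,122),(325,378),(167,388))]
print('base',*B)
for i in range(4):
    e=B[(i+1)%4]-B[i]; print(np.linalg.norm(e),np.arctan2(e[1],e[0]))
print('cap',dep(c,*f(195,262)))
print('lens top',atz(c,412.4,196.8,330),'scene',atz(s,236.9,177.1,330))
for (u,v) in ((412,197),(412,175),(434,197),(391,200),(412,219)): print('ring',dep(c,u,v))
def sc(u,v): return (u/4.2+260,v/4.2+260)
for p in ((428,146),(372,205)): print('sgrip',dep(s,*sc(*p)),atz(s,*sc(*p),62))
for p in ((282,145),(312,160)): print('s lever?',dep(s,*sc(*p)))
# ring fit by depth points
for nm,cc in(('t',c),('s',s)):
    P=[]
    for v in range(120,260):
        for u in range(180 if nm=='s' else 370,300 if nm=='s' else 450):
            p=dep(cc,u,v,0)
            if p is not None and 312<p[2]<345: P.append(p)
    P=np.array(P); print(len(P),P.min(0),P.max(0),P.mean(0))
```

```text
pad [595.8 247.3 218. ] [596.  247.6 216.5]
grip [514.6 166.   62. ] [451.  156.4  62. ] 64.31341754608981 [482.8 161.2  62. ] yaw 0.14982706896535597 [482.8 161.3  60.7]
base [714.6 241.7  36. ] [721.7 134.5  36. ] [547.7 122.4  36. ] [541.3 228.7  36. ]
107.39532294358463 -1.5052374940900217
174.39353322705128 -3.072301985175057
106.42225488433975 1.63114464711226
173.84540480667837 0.07490819050299186
cap [601.4 183.1 206.5]
lens top [ 596.2 -151.7  330. ] scene [ 606.7 -138.8  330. ]
ring [ 596.7 -151.8  324.8]
ring [ 639.2 -151.5  329.9]
ring [ 595.6 -193.5  329.5]
ring [ 590.2 -110.1  329.8]
ring [ 552.7 -150.4  329.6]
sgrip [456.  160.6  59.6] [457.4 161.8  62. ]
sgrip [595.  248.3 214.5] [513.1 172.8  62. ]
s lever? [601.6 186.4 206.9]
s lever? [594.1 201.8 203.6]
2234 [ 549.1 -198.9  312.3] [ 695.5 -101.   334.8] [ 603.7 -149.2  325. ]
1223 [ 550.7 -199.4  312.1] [695.  -99.  335.2] [ 609.5 -144.8  324.3]
```

Emit:
send_rows(steps="0 0 -0.8 0 0 -0.12 1; 0 0 -0.8 0 0 -0.12 1; 0 0 -0.8 0 0 -0.12 1; 0 0 -0.8 0 0 -0.12 1; 0 0 -0.8 0 0 -0.12 1", newtons=30)

```text
time_s: 0.52
tool_pos: [233.5, -497.5, 271.0]
orientation: [-3.141, 0.001, -0.526]
ft_force: [0.1, 0.9, -0.4]
opening: 26.0
```

Emit:
send_rows(steps="0 0 -0.4 0 0 -0.12 1; 0 0 -0.4 0 0 -0.12 1; 0 0 -0.4 0 0 -0.12 1; 0 0 -0.4 0 0 -0.12 1; 0 0 -0.4 0 0 -0.12 1")

```text
time_s: 0.93
tool_pos: [233.5, -497.6, 290.8]
orientation: [-3.14, 0.001, 0.074]
ft_force: [0.6, -0.5, 0.6]
opening: -0.0
```

Emit:
send_rows(steps="1.66 -2.87 0 0 0 0 1; 1.66 -2.87 0 0 0 0 1; 1.66 -2.87 0 0 0 0 1; 1.66 -2.87 0 0 0 0 1; 1.66 -2.87 0 0 0 0 1")

```text
time_s: 1.35
tool_pos: [306.9, -347.4, 290.8]
orientation: [-3.141, 0.001, 0.068]
ft_force: [0.2, 0.5, -0.1]
opening: 0.1
```

Emit:
send_rows(steps="1.66 -2.87 0 0 0 0 1; 1.66 -2.87 0 0 0 0 1; 1.66 -2.87 0 0 0 0 1; 1.66 -2.87 0 0 0 0 1; 1.66 -2.87 0 0 0 0 1")

```text
time_s: 1.77
tool_pos: [379.9, -198.6, 291.0]
orientation: [-3.142, 0.001, 0.068]
ft_force: [1.2, -0.4, -0.3]
opening: 0.0
```

Emit:
send_rows(steps="1.66 -2.87 0 0 0 0 1; 1.66 -2.87 0 0 0 0 1; 1.66 -2.87 0 0 0 0 1; 1.66 -2.87 0 0 0 0 1; 1.66 -2.87 0 0 0 0 1")

```text
time_s: 2.18
tool_pos: [452.9, -50.0, 291.0]
orientation: [3.141, 0.001, 0.068]
ft_force: [1.6, -0.9, -0.6]
opening: -0.2
```

Emit:
send_rows(steps="1.66 -2.87 0 0 0 0 1; 1.66 -2.87 0 0 0 0 1; 1.66 -2.87 0 0 0 0 1; 1.66 -2.87 0 0 0 0 1; 1.66 -2.87 0 0 0 0 1")

```text
time_s: 2.6
tool_pos: [526.1, 98.5, 290.7]
orientation: [3.141, 0.001, 0.068]
ft_force: [0.3, -0.3, -0.3]
opening: 0.2
```

Emit:
send_rows(steps="1.6 -2.91 0 0 0 0 1; 1.6 -2.91 0 0 0 0 1; 1.6 -2.91 0.5 0 0 0 1; 1.6 -2.91 1.5 0 0 0 1; 1.6 -2.91 2 0 0 0 1")

```text
time_s: 3.02
tool_pos: [597.1, 249.8, 251.8]
orientation: [-3.141, -0.003, 0.068]
ft_force: [0.8, 0.0, 1.4]
opening: -0.1
```

Run:
```python
from h import *
np.set_printoptions(precision=1,suppress=True)
c=cap('scene','s3'); crop(c,'s3c',240,200,160,150,4); print(bot.get_state()['tool_pos'])
c=cap('top','t3'); crop(c,'t3c',190,135,120,120,5)
```

```text
[594.6 257.  243.7]
```

View pics/s3c.png

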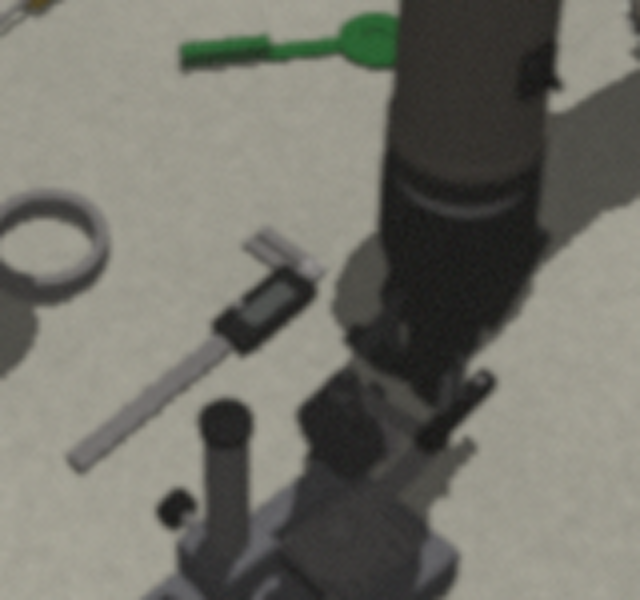

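View pics/t3c.png

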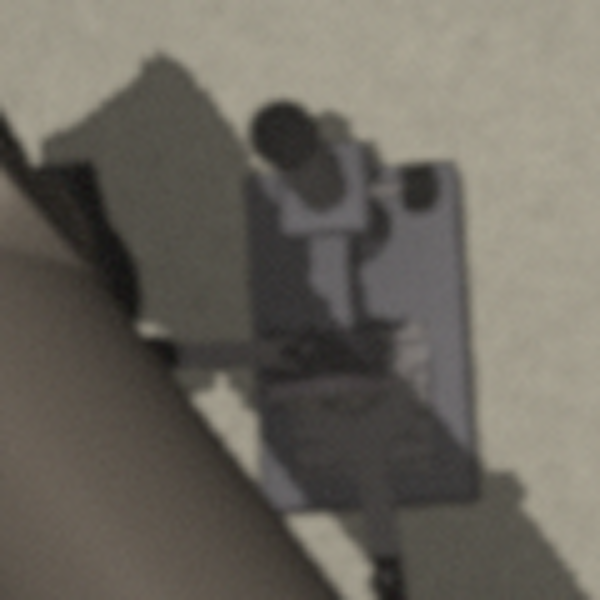

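Emit:
send_rows(steps="0.05 0.4 0.3 0 0 0 1; 0.05 0.4 0.5 0 0 0 1; 0 0 0.6 0 0 0 1; 0 0 0.5 0 0 0 1; 0 0 0 0 0 0 1")

```text
time_s: 3.53
tool_pos: [597.2, 237.8, 231.6]
orientation: [3.14, 0.001, 0.066]
ft_force: [0.5, 0.4, -0.1]
opening: -0.4
```

Run:
```python
from h import *
np.set_printoptions(precision=2,suppress=True)
c=cap('scene','s4'); crop(c,'s4c',290,250,90,80,7); s=bot.get_state(); print(s['tool_pos'],s['orientation'],s['ft_force'])
```

```text
[597.27 238.49 232.23] [3.14 0.   0.07] [-0.76 -0.   -0.23]
```

View pics/s4c.png

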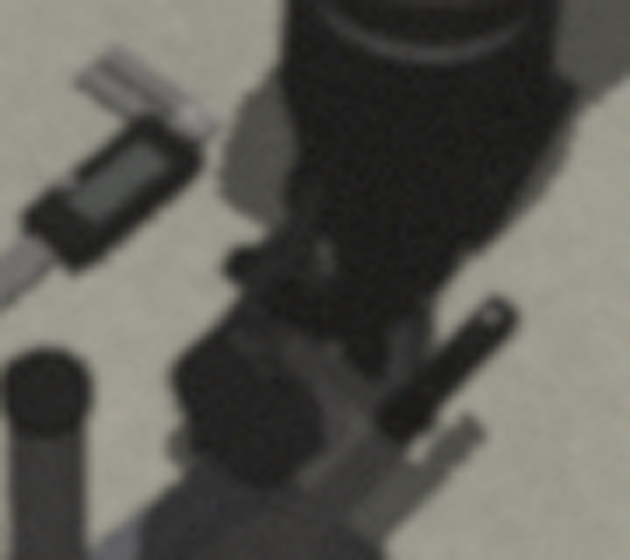

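Emit:
send_rows(steps="-0.05 -0.5 0 0 0 0 1; -0.07 -0.6 0 0 0 0 1; 0 0 0.4 0 0 0 1; 0 0 0.4 0 0 0 1; 0 0 0 0 0 0 1")

```text
time_s: 4.0
tool_pos: [594.8, 251.0, 223.2]
orientation: [3.141, 0.002, 0.069]
ft_force: [-0.5, -0.4, -0.3]
opening: -0.0
```

Emit:
send_rows(steps="0 0 0 0 0 0 1; 0 0 0.2 0 0 0 1; 0 0 0.2 0 0 0 1; 0 0 0.2 0 0 0 1; 0 0 0 0 0 0 1")

```text
time_s: 4.42
tool_pos: [595.5, 251.3, 218.3]
orientation: [-3.141, -0.001, 0.068]
ft_force: [0.4, -0.1, 1.2]
opening: -0.0
```

Emit:
send_rows(steps="0 0 0.2 0 0 0 1; 0 0 0.2 0 0 0 1; 0 0 0.2 0 0 0 1; 0 0 0.2 0 0 0 1; 0 0 0.2 0 0 0 1")

```text
time_s: 4.83
tool_pos: [595.4, 250.9, 208.1]
orientation: [3.141, -0.0, 0.068]
ft_force: [0.6, 2.0, 1.5]
opening: 0.3
```

Emit:
send_rows(steps="0 0 0.2 0 0 0 1; 0 0 0.2 0 0 0 1; 0 0 0.2 0 0 0 1; 0 0 0.2 0 0 0 1; 0 0 0.2 0 0 0 1")

```text
time_s: 5.25
tool_pos: [595.4, 251.0, 198.2]
orientation: [-3.142, -0.0, 0.068]
ft_force: [0.6, 1.8, 2.3]
opening: -0.1
```

Emit:
send_rows(steps="0 0 0.1 0 0 0 1; 0 0 0.1 0 0 0 1; 0 0 0.1 0 0 0 1; 0 0 0.1 0 0 0 1; 0 0 0.1 0 0 0 1")

```text
time_s: 5.67
tool_pos: [595.4, 250.5, 193.2]
orientation: [3.141, 0.0, 0.068]
ft_force: [1.0, 0.8, 3.1]
opening: 0.1
```

Emit:
send_rows(steps="0 0 0.1 0 0 0 1; 0 0 0.1 0 0 0 1; 0 0 0.1 0 0 0 1; 0 0 0 0 0 0 1; 0 0 0 0 0 0 1")

```text
time_s: 6.08
tool_pos: [595.4, 250.6, 189.8]
orientation: [3.141, 0.001, 0.068]
ft_force: [-1.3, -0.2, -0.1]
opening: -0.6
```

Emit:
send_rows(steps="0 0 0.1 0 0 0 1; 0 0 0 0 0 0 1; 0 0 0 0 0 0 1; 0 0 0.05 0 0 0 1; 0 0 0 0 0 0 1")

```text
time_s: 6.5
tool_pos: [595.5, 250.9, 189.4]
orientation: [3.142, -0.0, 0.068]
ft_force: [-0.3, -1.9, 5.1]
opening: 0.5
```

Emit:
send_rows(steps="0 0 0.05 0 0 0 1; 0 0 0 0 0 0 1; 0 0 0.05 0 0 0 1; 0 0 0 0 0 0 1; 0 0 0 0 0 0 1")

```text
time_s: 6.92
tool_pos: [595.6, 250.9, 189.2]
orientation: [3.141, -0.001, 0.068]
ft_force: [-1.5, -1.1, 7.5]
opening: -0.0
```

Emit:
send_rows(steps="0 0 0.1 0 0 0 1; 0 0 0.1 0 0 0 1; 0 0 0 0 0 0 1; 0 0 0 0 0 0 1; 0 0 0 0 0 0 1")

```text
time_s: 7.33
tool_pos: [595.7, 250.9, 188.9]
orientation: [3.141, -0.002, 0.068]
ft_force: [-2.7, -3.9, 13.0]
opening: 0.1
```

Emit:
send_rows(steps="0 0 -0.5 0 0 0 1; 0 0 -1 0 0 0 1; 0 0 -2 0 0 0 1; 0 0 -2.5 0 0 0 1; 0 0 -2.5 0 0 0 1")

```text
time_s: 7.75
tool_pos: [594.9, 250.8, 270.7]
orientation: [3.141, 0.002, 0.069]
ft_force: [-0.0, 0.8, 0.7]
opening: 0.0
```

Emit:
send_rows(steps="-2 0 -1 0 0 -0.12 1; -2 0 0 0 0 -0.12 1; -2 0 0 0 0 -0.12 1; -2 0 0 0 0 -0.12 1; 0 0 0 0 0 -0.12 1")

```text
time_s: 8.17
tool_pos: [514.9, 231.2, 281.0]
orientation: [3.141, 0.003, 0.677]
ft_force: [0.3, 0.0, -0.2]
opening: 0.1
```

Emit:
send_rows(steps="0 0 0 0 0 -0.12 0.5; 0 0 0 0 0 -0.12 0.5; 0 0 0 0 0 -0.12 0.5; 0 0 0 0 0 -0.12 0.5; 0 0 0 0 0 -0.12 0.5")

```text
time_s: 8.58
tool_pos: [518.4, 231.6, 280.6]
orientation: [-3.141, -0.0, 1.274]
ft_force: [-0.3, 0.1, -0.8]
opening: 43.0
```

Emit:
send_rows(steps="0 0 0 0 0 -0.12 0.5; 0 0 0 0 0 -0.12 0.5; 0 0 0 0 0 -0.12 0.5; 0 0 0 0 0 -0.10 0.5; 0 0 0 0 0 0 0.5")

```text
time_s: 9.0
tool_pos: [518.5, 231.6, 280.3]
orientation: [-3.14, -0.001, 1.73]
ft_force: [0.3, -0.6, -0.6]
opening: 42.6
```

Run:
```python
from h import *
np.set_printoptions(precision=3,suppress=True)
c=cap('scene','s5'); crop(c,'s5c',260,240,120,110,5.4); s=bot.get_state(); print(s['tool_pos'],s['orientation'],s['ft_force'],s['joint_positions'],s['opening'])
c=cap('top','t5'); crop(c,'t5c',190,135,120,150,4)
```

```text
[518.5   231.602 280.383] [-3.141 -0.001  1.726] [0.616 0.915 0.108] [ 0.228  0.526 -1.08   1.339  0.457  1.54   0.921] 42.41328808176378
```

View pics/s5c.png

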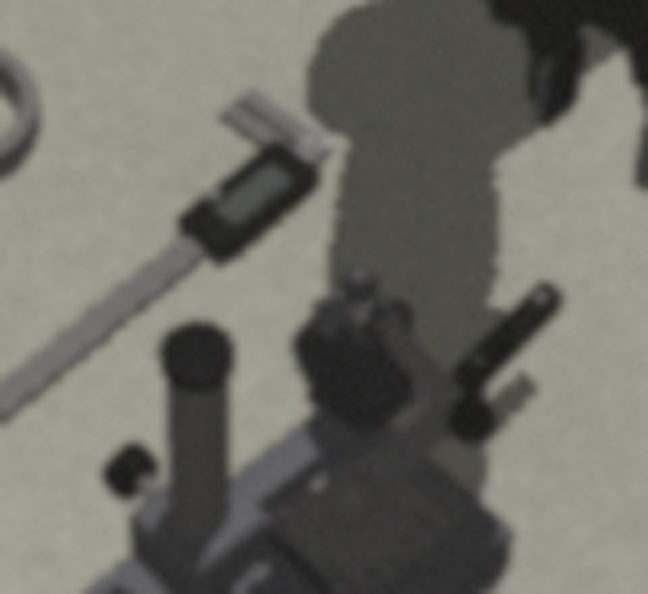

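View pics/t5c.png

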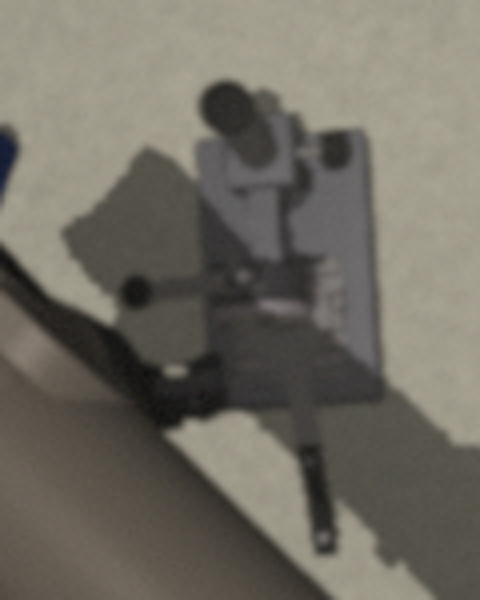

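Run:
```python
from h import *
np.set_printoptions(precision=1,suppress=True)
s=load('s5');c=load('t5')
print('pad s',dep(s,260+471/5.4,240+415/5.4),'t',dep(c,190+136/4,135+291/4))
for n,cc,a,b in(('s',s,(260+466/5.4,240+378/5.4),(260+547/5.4,240+293/5.4)),('t',c,(190+309/4,135+446/4),(190+325/4,135+550/4))):
    A=atz(cc,*a,62);B=atz(cc,*b,62);d=A-B
    m=((a[0]+b[0])/2,(a[1]+b[1])/2)
    print(n,A,B,(A+B)/2,np.linalg.norm(d),'yaw %.3f'%np.arctan2(d[1],d[0]),dep(cc,*m))
```

```text
pad s [596.1 247.9 185.5] t [596.4 248.2 186.9]
s [519.9 171.9  62. ] [457.5 159.7  62. ] [488.7 165.8  62. ] 63.55114947019124 yaw 0.194 [488.9 165.7  61.7]
t [516.5 166.3  62. ] [452.  155.9  62. ] [484.3 161.1  62. ] 65.36781357742927 yaw 0.159 [484.2 161.2  60.6]
```

Emit:
send_rows(steps="-1.27 -0.9 1 0 0 0 0.4; -1.27 -0.9 3 0 0 0 0.4; -1.27 -0.9 3.5 0 0 0 0.4; -1.27 -0.9 3.5 0 0 0 0.4; -1.27 -0.9 3.5 0 0 0 0.4")

```text
time_s: 9.52
tool_pos: [483.8, 160.9, 134.7]
orientation: [3.14, 0.0, 1.725]
ft_force: [0.8, 0.6, 0.2]
opening: 51.0
```

Emit:
send_rows(steps="0 0 2 0 0 0 0.4; 0 0 0 0 0 0 0.4; 0 0 0 0 0 0 0.4; 0 0 0 0 0 0 0.4; 0 0 0 0 0 0 0.4")

```text
time_s: 9.93
tool_pos: [485.6, 163.6, 118.0]
orientation: [3.137, -0.002, 1.728]
ft_force: [0.2, 0.8, 0.4]
opening: 51.6
```

Run:
```python
from h import *
np.set_printoptions(precision=3,suppress=True)
c=cap('scene','s6'); crop(c,'s6c',290,230,100,100,6); s=bot.get_state(); print(s['tool_pos'],s['orientation'],s['ft_force'],s['joint_positions'],s['opening'])
c=cap('top','t6'); crop(c,'t6c',210,185,100,100,5)
```

```text
[485.526 163.342 117.88 ] [ 3.137 -0.001  1.728] [ 0.674 -0.369  0.627] [ 0.407  0.543 -1.054  1.757  0.517  1.145  0.922] 51.346403226933134
```

View pics/s6c.png

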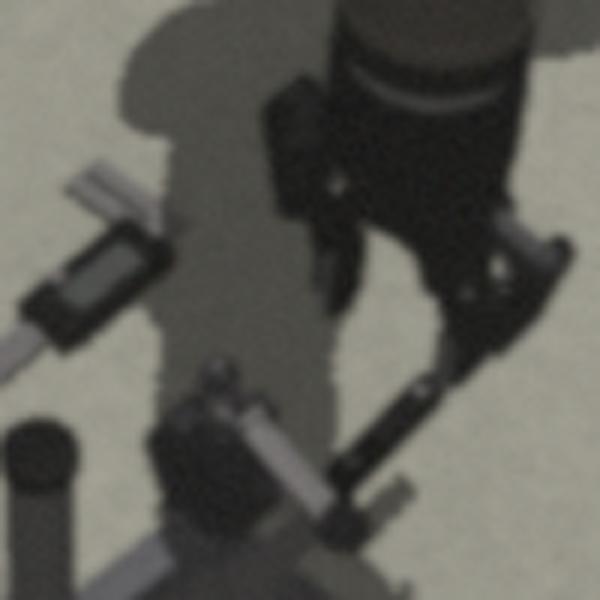

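View pics/t6c.png

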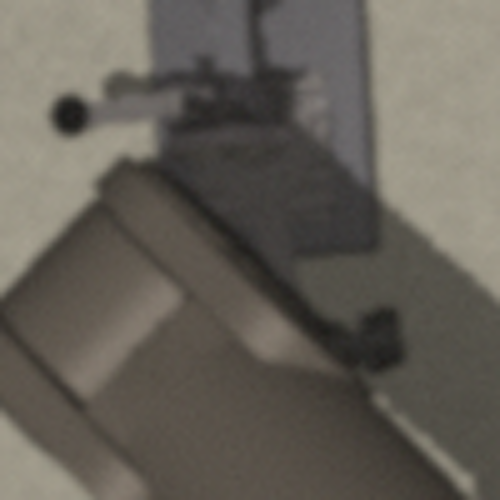

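Run:
```python
from h import *
np.set_printoptions(precision=0,suppress=True)
c=load('t6')
for p in((100,195),(130,175),(170,215),(220,280),(270,340),(200,350),(80,300),(340,340),(380,340)): print(p,dep(c,210+p[0]/5,185+p[1]/5))
s=load('s6')
for p in((380,20),(430,100),(500,60),(400,200),(300,130),(340,280),(480,330),(560,250),(450,260)): print(p,dep(s,290+p[0]/6,230+p[1]/6))
```

```text
(100, 195) [525. 169. 511.]
(130, 175) [531. 158. 513.]
(170, 215) [517. 143. 525.]
(220, 280) [496. 126. 534.]
(270, 340) [477. 110. 538.]
(200, 350) [474. 132. 537.]
(80, 300) [491. 173. 520.]
(340, 340) [492. 122. 228.]
(380, 340) [492. 105. 224.]
(380, 20) [519. 168. 331.]
(430, 100) [508. 186. 298.]
(500, 60) [486. 198. 314.]
(400, 200) [515. 183. 245.]
(300, 130) [500. 114. 213.]
(340, 280) [497. 140. 145.]
(480, 330) [491. 211. 177.]
(560, 250) [470. 226. 222.]
(450, 260) [491. 191. 200.]
```

Emit:
send_rows(steps="0 0 1.7 0 0 0 0.4; 0 0 2.2 0 0 0 0.4; 0 0 2.2 0 0 0 0.4; 0 0 1.7 0 0 0 0.4; 0 0 0.6 0 0 0 0.4")

```text
time_s: 10.45
tool_pos: [483.2, 161.2, 30.2]
orientation: [-3.139, 0.001, 1.728]
ft_force: [0.1, -0.3, -0.1]
opening: 51.3
```

Emit:
send_rows(steps="0 0 0 0 0 0 0.5; 0 0 0 0 0 0 0.6; 0 0 0 0 0 0 0.65; 0 0 0 0 0 0 0.7; 0 0 0 0 0 0 0.7")

```text
time_s: 10.87
tool_pos: [484.9, 162.1, 32.9]
orientation: [3.139, -0.0, 1.728]
ft_force: [0.2, -0.5, 0.1]
opening: 25.5
```

Run:
```python
from h import *
np.set_printoptions(precision=3,suppress=True)
c=cap('scene','s7'); crop(c,'s7c',300,250,80,80,7.5); s=bot.get_state(); print(s['tool_pos'],s['orientation'],s['ft_force'],s['joint_positions'],s['opening'])
```

```text
[484.729 161.947  32.659] [ 3.14  -0.     1.728] [-0.058  0.805 -0.847] [ 0.338  0.645 -0.959  1.844  0.631  0.989  0.835] 25.37062274587375
```

View pics/s7c.png

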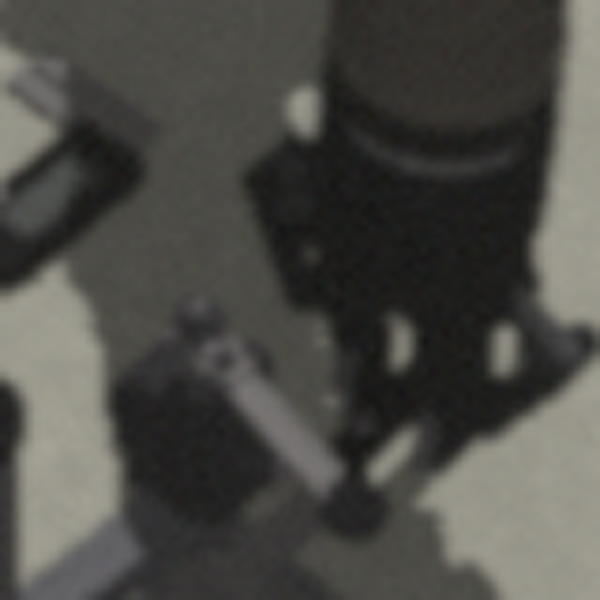

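Emit:
send_rows(steps="0 0 0 0 0 0 0.75; 0 0 0 0 0 0 0.8; 0 0 0 0 0 0 0.85; 0 0 0 0 0 0 0.9; 0 0 0 0 0 0 1", newtons=40)

```text
time_s: 11.33
tool_pos: [484.1, 161.9, 31.9]
orientation: [3.141, -0.0, 1.728]
ft_force: [-0.1, 0.3, 1.4]
opening: 13.2
```

Emit:
send_rows(steps="0 0 0 0 0 0 1; 0 0 0 0 0 0 1; 0 0 0 0 0 0 1; 0 0 0 0 0 0 1; 0 0 0 0 0 0 1", newtons=85)

```text
time_s: 11.75
tool_pos: [484.1, 161.8, 31.9]
orientation: [3.141, -0.0, 1.728]
ft_force: [-0.8, 0.2, 1.8]
opening: 12.8
```

Run:
```python
from h import *
np.set_printoptions(precision=3,suppress=True)
c=cap('scene','s8'); crop(c,'s8c',300,250,80,80,7.5); s=bot.get_state(); print(s['tool_pos'],s['orientation'],s['ft_force'],s['moment'],s['joint_positions'],s['opening'])
```

```text
[484.107 161.849  31.865] [ 3.141 -0.     1.728] [-0.006 -0.991  2.048] [ 0.06  -0.012  0.046] [ 0.338  0.647 -0.958  1.845  0.631  0.988  0.835] 12.810633594870511
```

View pics/s8c.png

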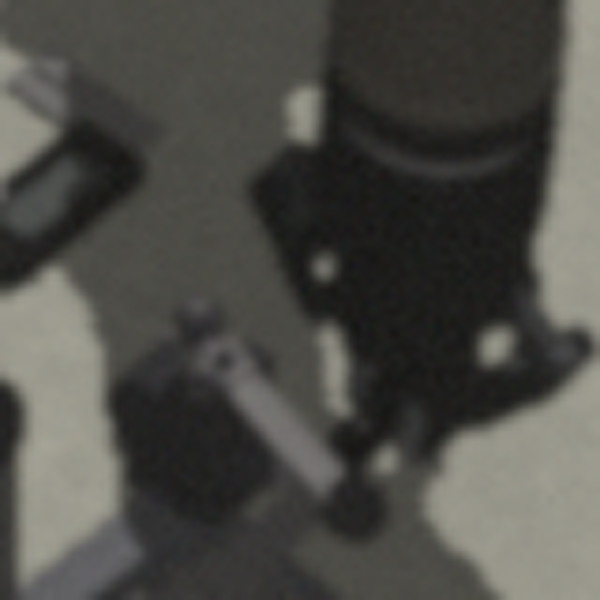

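Emit:
send_rows(steps="0 0 -0.05 0 0 0 1; 0 0 -0.1 0 0 0 1; 0 0 -0.05 0 0 0 1; 0 0 0 0 0 0 1; 0 0 0 0 0 0 1")

```text
time_s: 12.22
tool_pos: [483.5, 161.2, 33.3]
orientation: [-3.14, 0.001, 1.728]
ft_force: [-0.4, 0.1, -1.4]
opening: 12.2
```

Run:
```python
from h import *
np.set_printoptions(precision=3,suppress=True)
s=bot.get_state(); print(s['tool_pos'],s['orientation'],s['ft_force'],s['moment'],s['joint_positions'],s['opening'])
```

```text
[483.479 161.152  33.29 ] [-3.14   0.001  1.728] [-0.428  0.087 -1.439] [0.037 0.238 0.034] [ 0.34   0.644 -0.96   1.845  0.628  0.993  0.837] 12.214033839328966
```

Emit:
send_rows(steps="0 -0.1 0 0 0 0 1; 0 -0.3 0 0 0 0 1; 0 -0.5 0 0 0 0 1; 0 -0.7 0 0 0 0 1; 0 -0.8 0 0 0 0 1")

```text
time_s: 12.63
tool_pos: [459.5, 157.8, 33.7]
orientation: [-3.141, 0.0, 1.728]
ft_force: [0.0, -0.2, -1.8]
opening: 12.9
```

Emit:
send_rows(steps="0 -0.9 0 0 0 0 1; 0 -1 0 0 0 0 1; 0 -1 0 0 0 0 1; 0 -0.9 0 0 0 0 1; 0 -0.8 0 0 0 0 1")

```text
time_s: 13.05
tool_pos: [413.5, 150.4, 33.7]
orientation: [-3.141, 0.001, 1.729]
ft_force: [-0.0, -0.6, -2.0]
opening: 12.8
```

Emit:
send_rows(steps="0 -0.7 0 0 0 0 1; 0 -0.5 0 0 0 0 1; 0 -0.3 0 0 0 0 1; 0 -0.1 0 0 0 0 1; 0 0 0 0 0 0 1")

```text
time_s: 13.47
tool_pos: [399.2, 148.3, 33.9]
orientation: [3.141, -0.0, 1.728]
ft_force: [-0.3, 0.1, -1.1]
opening: 12.7
```

Run:
```python
from h import *
np.set_printoptions(precision=3,suppress=True)
c=cap('scene','s9'); crop(c,'s9c',300,230,130,110,6); s=bot.get_state(); print(s['tool_pos'],s['orientation'],s['ft_force'],s['moment'],s['joint_positions'],s['opening'])
c=cap('top','t9'); crop(c,'t9c',200,185,130,120,5)
```

```text
[399.528 148.317  33.891] [ 3.141 -0.     1.728] [ 1.012 -0.434 -2.556] [-0.056  0.155  0.026] [ 0.431  0.51  -1.037  2.06   0.572  0.889  0.799] 12.73787466907309
```

View pics/s9c.png

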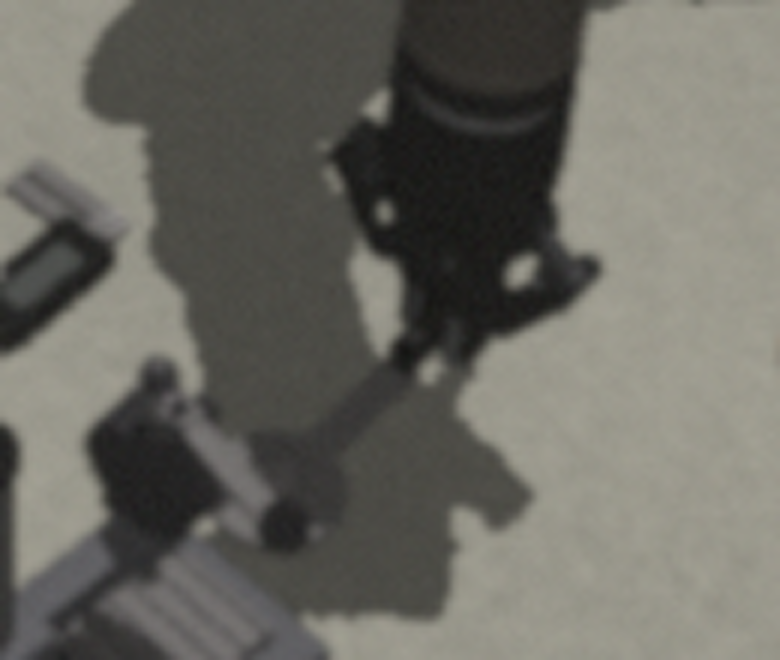

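View pics/t9c.png

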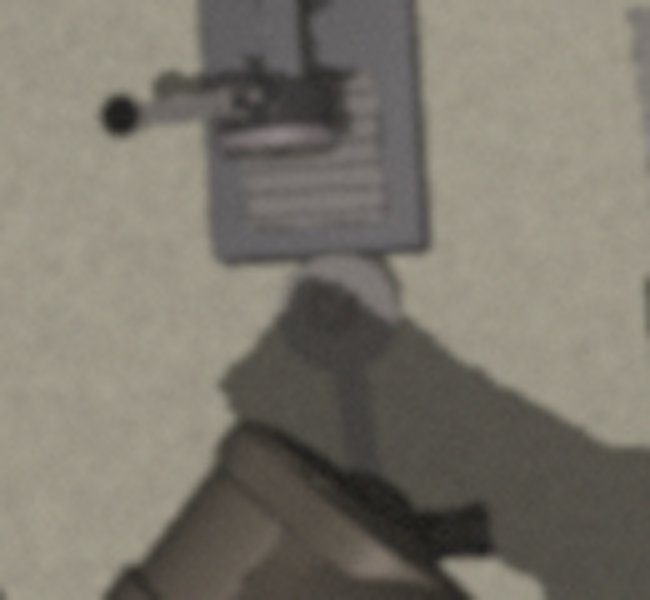

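```bash
cat >> h.py <<'E'
def cloud(c,ctr,r,zmin,zmax):
    v,u=np.mgrid[0:480,0:640]; z=c['range_z']
    p=cv2.undistortPoints(np.stack([u,v],-1).reshape(-1,1,2).astype(float),np.array(c['camera_matrix']),np.array(c['distortion'])).reshape(480,640,2)
    R=cv2.Rodrigues(np.array(c['rvec'],float))[0]; t=np.array(c['tvec'],float).ravel()
    X=np.concatenate([p,np.ones((480,640,1))],-1)*z[...,None]
    W=(X-t)@R
    m=(z>0)&(np.hypot(W[...,0]-ctr[0],W[...,1]-ctr[1])<r)&(W[...,2]>zmin)&(W[...,2]<zmax)
    return W[m]
E
python3 - <<'E'
from h import *
np.set_printoptions(precision=1,suppress=True)
for n in('t9','s9'):
    c=load(n); W=cloud(c,(516,166),32,25,100)
    print(n,len(W)); 
    B=W[W[:,2]>58]; D=W[(W[:,2]<55)]
    print('ball',len(B),B.mean(0) if len(B) else '',B.max(0) if len(B) else '','disc',len(D),D.mean(0),D.min(0),D.max(0))
    if len(D)>10:
        A=np.c_[D[:,:2]-D[:,:2].mean(0),np.ones(len(D))]; print('plane',np.linalg.lstsq(A,D[:,2],rcond=None)[0]*np.array([57.3,57.3,1]))
    for w in W[W[:,2]>62][:5]: print(w)
E
```

```text
t9 446
ball 79 [517.  169.8  68.9] [527.7 182.1  77.7] disc 350 [515.6 167.4  50.5] [485.7 140.3  31.7] [547.8 196.5  54.9]
plane [-1.2  0.  50.5]
[527.5 176.5  65.4]
[527.6 174.   64.9]
[527.5 171.4  65.8]
[527.6 169.1  64.4]
[527.5 166.5  65.5]
s9 241
ball 63 [518.8 172.7  68.3] [527.2 181.7  75.9] disc 174 [512.7 170.7  49.6] [484.9 138.3  39.5] [546.1 197.2  55. ]
plane [-0.7  0.1 49.6]
[521.5 164.   75.8]
[514.9 161.2  67.2]
[515.8 165.4  72.4]
[511.6 164.8  68.2]
[509.6 166.3  68.1]
```

Emit:
send_rows(steps="0 -0.1 -0.2 0 0 0 1; 0 -0.2 -0.5 0 0 0 1; 0 -0.3 -0.8 0 0 0 1; 0 -0.3 -1.1 0 0 0 1; 0 -0.1 -1.4 0 0 0 1")

```text
time_s: 13.98
tool_pos: [387.9, 146.5, 74.2]
orientation: [-3.14, 0.0, 1.729]
ft_force: [0.2, -0.5, -2.2]
opening: 13.1
```

Emit:
send_rows(steps="0 0 -1.6 0 0 0 1; 0 0 -1.6 0 0 0 1; 0 0 -1.6 0 0 0 1; 0 0 -1.6 0 0 0 1; 0 0 -1.5 0 0 0 1")

```text
time_s: 14.4
tool_pos: [388.9, 147.1, 154.2]
orientation: [3.141, 0.0, 1.729]
ft_force: [-0.2, -0.0, -2.4]
opening: 12.7
```

Emit:
send_rows(steps="0 0 -1.3 0 0 0 1; 0 0 -1 0 0 0 1; 0 0 -0.7 0 0 0 1; 0 0 -0.4 0 0 0 1; 0 0 -0.1 0 0 0 1")

```text
time_s: 14.82
tool_pos: [389.4, 146.7, 188.3]
orientation: [3.141, 0.0, 1.728]
ft_force: [0.3, -0.2, -1.8]
opening: 13.1
```

Run:
```python
from h import *
np.set_printoptions(precision=3,suppress=True)
c=cap('scene','s10'); s=bot.get_state(); print(s['tool_pos'],s['orientation'],s['ft_force'],s['moment'],s['joint_positions'],s['opening'])
c=cap('top','t10'); crop(c,'t10c',190,185,130,120,5)
for n in('t10','s10'):
    c=load(n); W=cloud(c,(506,165),36,185,260)
    print(n,len(W),W[:,2].max() if len(W) else 0,W[W[:,2]>217].mean(0))
```

```text
[389.208 146.597 187.942] [3.141 0.    1.728] [-0.307 -0.045 -1.945] [-0.071  0.188 -0.082] [ 0.673  0.229 -1.22   1.887  0.232  1.185  1.101] 12.942256162833768
t10 601 230.60953264172883 [507.066 168.326 223.723]
s10 454 228.33479827149085 [510.379 171.034 223.207]
```

View pics/t10c.png

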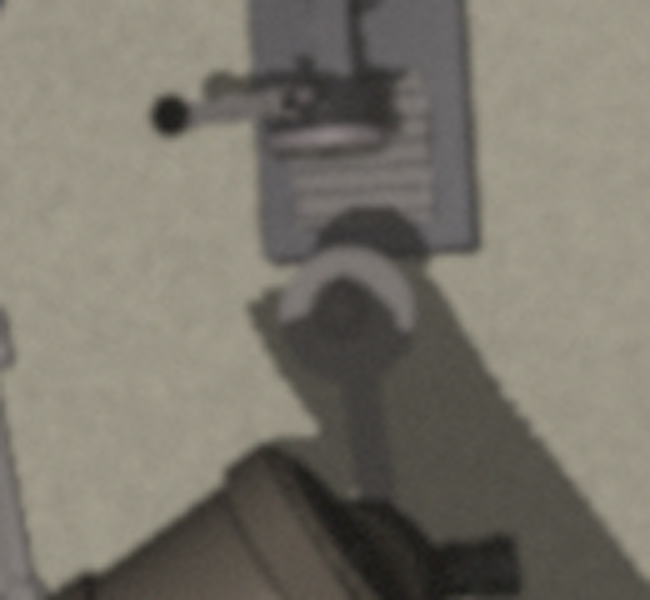

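View pics/s10.png

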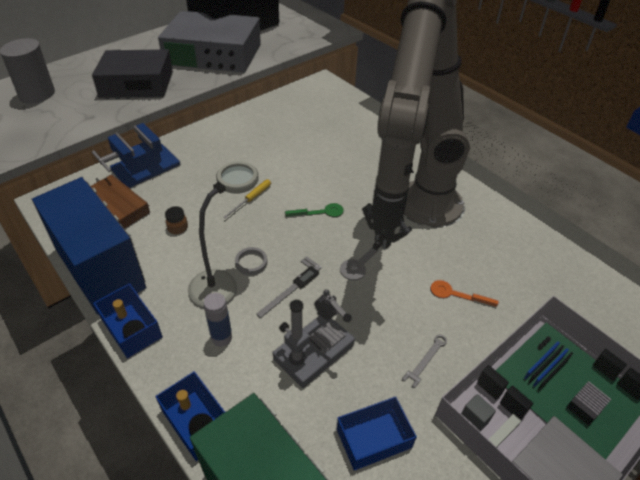

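Emit:
send_rows(steps="-0.3 0.04 0 0 0 0 1; -0.6 0.08 0 0 0 0 1; -0.9 0.11 0 0 0 0 1; -1.2 0.15 0 0 0 0 1; -1.5 0.19 0 0 0 0 1")

```text
time_s: 15.33
tool_pos: [401.8, 102.4, 187.5]
orientation: [-3.141, -0.0, 1.729]
ft_force: [-0.3, 0.2, -0.6]
opening: 12.8
```

Run:
```python
from h import *
np.set_printoptions(precision=3,suppress=True)
s=bot.get_state(); print(s['tool_pos'],s['orientation'],s['joint_positions'],s['qd'])
```

```text
[401.793 102.408 187.505] [-3.141 -0.     1.729] [ 0.782  0.223 -1.213  1.89   0.225  1.182  1.22 ] [ 0.414 -0.004  0.055 -0.008 -0.    -0.001  0.456]
```

Emit:
send_rows(steps="-1.8 0.23 0 0 0 0 1; -2 0.25 0 0 0 0 1; -2 0.25 0 0 0 0 1; -2 0.25 0 0 0 0 1; -2 0.25 0 0 0 0 1")

```text
time_s: 15.75
tool_pos: [429.4, 5.9, 187.4]
orientation: [-3.141, 0.0, 1.727]
ft_force: [0.1, -0.2, -1.5]
opening: 12.7
```

Emit:
send_rows(steps="-2 0.25 0 0 0 0 1; -2 0.25 0 0 0 0 1; -2 0.25 0 0 0 0 1; -2 0.25 0 0 0 0 1; -2 0.25 0 0 0 0 1")

```text
time_s: 16.17
tool_pos: [457.1, -91.1, 187.2]
orientation: [-3.14, 0.0, 1.726]
ft_force: [0.2, 0.5, -1.4]
opening: 12.6
```

Emit:
send_rows(steps="-1.9 0.24 0 0 0 0 1; -1.6 0.2 0 0 0 0 1; -1.3 0.16 0 0 0 0 1; -1 0.13 0 0 0 0 1; -0.7 0.09 0 0 0 0 1")

```text
time_s: 16.58
tool_pos: [475.8, -152.9, 187.5]
orientation: [-3.141, -0.0, 1.727]
ft_force: [-0.4, 0.7, -1.0]
opening: 13.1
```

Emit:
send_rows(steps="-0.5 0.06 0 0 0 0 1; -0.4 0.05 0 0 0 0 1; -0.3 0.04 0 0 0 0 1; -0.2 0.03 0 0 0 0 1; -0.1 0.01 0 0 0 0 1")

```text
time_s: 17.0
tool_pos: [480.0, -165.7, 187.9]
orientation: [3.142, 0.0, 1.729]
ft_force: [0.6, 0.2, -1.1]
opening: 12.7
```

Run:
```python
from h import *
np.set_printoptions(precision=3,suppress=True)
c=cap('scene','s11'); crop(c,'s11c',170,130,160,150,4); s=bot.get_state(); print(s['tool_pos'],s['orientation'],s['ft_force'],s['joint_positions'],s['opening'])
c=cap('top','t11'); crop(c,'t11c',350,130,130,120,5)
for n in('t11','s11'):
    c=load(n); W=cloud(c,(598,-150),36,190,260)
    B=W[W[:,2]>216]
    print(n,len(W),W[:,2].max() if len(W) else 0,B.mean(0),B.min(0),B.max(0))
```

```text
[ 479.988 -165.864  187.867] [3.142 0.    1.729] [-0.442 -0.15  -1.164] [ 1.079  0.439 -1.05   1.668  0.397  1.268  1.677] 12.415937434693257<stdin>:8: RuntimeWarning: Mean of empty slice.
  ret = um.true_divide(
Traceback (most recent call last):
ValueError: zero-size array to reduction operation minimum which has no identity
```

View pics/t11c.png

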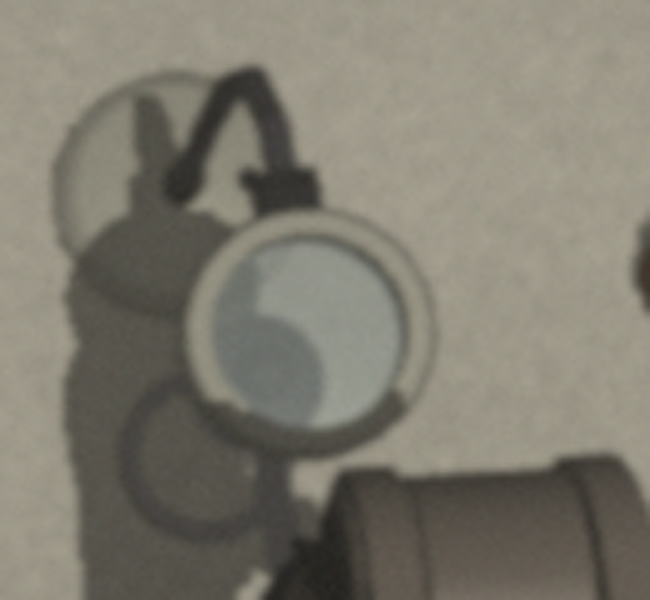

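View pics/s11c.png

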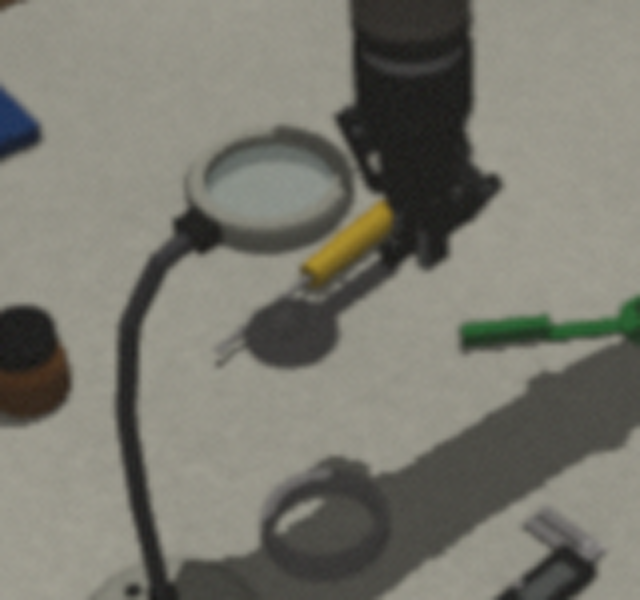

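Run:
```python
from h import *
np.set_printoptions(precision=1,suppress=True)
c=load('s11'); W=cloud(c,(598,-150),45,190,260)
B=W[W[:,2]>213]; D=W[W[:,2]<211]
print(len(W),B.mean(0),B.min(0),B.max(0),'disc',D.mean(0),D.min(0),D.max(0))
crop(c,'s11d',220,195,50,40,14)
for p in([598,-150,220],[597,-146,217]): print((proj(c,p)-[220,195])*14)
```

```text
361 [ 601.2 -143.8  221.3] [ 587.7 -157.9  213.4] [ 612.2 -135.8  229.2] disc [ 595.8 -141.4  203.7] [ 553.2 -175.3  197.4] [ 627.6 -115.7  210.1]
[[294.1 170. ]]
[[312.6 191.8]]
```

View pics/s11d.png

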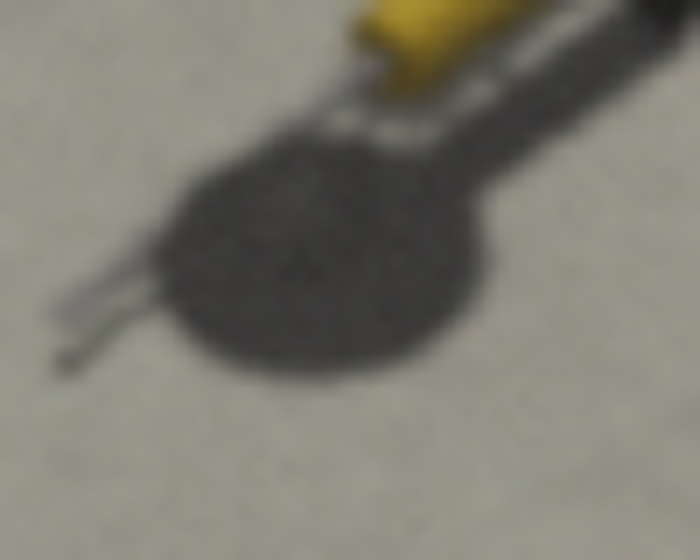

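Run:
```python
from h import *
from scipy.optimize import least_squares
np.set_printoptions(precision=1,suppress=True)
def fit(n,ctr):
    c=load(n); W=cloud(c,ctr,16,ctr[2]-3,ctr[2]+16)
    r=least_squares(lambda p:np.linalg.norm(W-p,axis=1)-12.5,ctr,loss='soft_l1'); 
    D=cloud(c,ctr,40,ctr[2]-20,ctr[2]-5)
    d=np.hypot(*(D[:,:2]-ctr[:2]).T); D=D[(d>16)&(d<27)]
    A=np.c_[D[:,:2]-ctr[:2],np.ones(len(D))]; pl=np.linalg.lstsq(A,D[:,2],rcond=None)[0]
    print(n,len(W),'ball',r.x,'rms',np.sqrt(np.mean(r.fun**2)),'disc plane deg',np.degrees(pl[:2]),'z %.1f'%pl[2],len(D)); return r.x
for n in('t10','s10'): print(fit(n,np.array([506,166,216.]))-[389.2,146.6,187.9])
fit('s11',np.array([598,-147,216.]))
# ring circle fit
for n in('t11','s11','t0' if 0 else 'top0','scene0'):
    W=cloud(load(n),(598,-150),56,300,345)
    d=np.hypot(W[:,0]-598,W[:,1]+150); R=W[(d>36)]
    print(n,len(R),[np.percentile(R[:,i],[1,99]) for i in range(3)])
    T=R[R[:,2]>326]
    q=least_squares(lambda p:np.hypot(T[:,0]-p[0],T[:,1]-p[1])-p[2],[598,-150,43],loss='soft_l1').x; print(q,len(T))
```

```text
t10 103 ball [507.3 169.  215.2] rms 1.525500037382312 disc plane deg [-0.9  0.1] z 204.9 299
[118.1  22.4  27.3]
s10 84 ball [507.4 167.9 214.6] rms 1.4204841115588167 disc plane deg [-0.3 -0.3] z 205.0 204
[118.2  21.3  26.7]
s11 68 ball [ 598.5 -148.4  214.4] rms 1.5727411831905596 disc plane deg [-1.7 -0. ] z 204.2 129
t11 1038 [array([550.1, 651.4]), array([-197.4, -102.3]), array([317.2, 333.5])]
[ 598.6 -149.9   44. ] 817
s11 683 [array([553.2, 650.8]), array([-195.4, -100.2]), array([307.3, 332.7])]
[ 600.5 -149.    44.1] 396
top0 1042 [array([550.3, 651.4]), array([-197.3, -102.5]), array([317.1, 333.8])]
[ 598.7 -150.1   44. ] 806
scene0 687 [array([553.9, 650.8]), array([-195.1, -100. ]), array([307.5, 332.8])]
[ 600.7 -148.5   43.8] 414
```

Emit:
send_rows(steps="-0.03 0.02 -0.05 -0.003 0 0 1; -0.04 0.03 -0.1 -0.004 0 0 1; -0.04 0.03 -0.1 -0.004 0 0 1; 0 0 -0.07 -0.003 0 0 1; 0 0 -0.03 -0.001 0 0 1")

```text
time_s: 17.52
tool_pos: [480.8, -167.0, 191.5]
orientation: [3.126, 0.0, 1.728]
ft_force: [0.2, -0.4, -2.4]
opening: 12.7
```

Emit:
send_rows(steps="0 0 0 0 0 0 1; 0 0 0 0 0 0 1; 0 0 0 0 0 0 1; 0 0 0 0 0 0 1; 0 0 0 0 0 0 1")

```text
time_s: 17.93
tool_pos: [480.9, -166.9, 191.2]
orientation: [3.127, -0.0, 1.728]
ft_force: [0.5, 0.1, -2.0]
opening: 12.5
```

Run:
```python
from h import *
from scipy.optimize import least_squares
np.set_printoptions(precision=3,suppress=True)
for k in range(3):
    n=f's12{k}'; c=cap('scene',n); ctr=np.array([599,-149,219.])
    W=cloud(c,ctr,16,ctr[2]-3,ctr[2]+16)
    r=least_squares(lambda p:np.linalg.norm(W-p,axis=1)-12.5,ctr,loss='soft_l1')
    D=cloud(c,ctr,40,ctr[2]-20,ctr[2]-5); d=np.hypot(*(D[:,:2]-ctr[:2]).T); D=D[(d>16)&(d<27)]
    pl=np.linalg.lstsq(np.c_[D[:,:2]-ctr[:2],np.ones(len(D))],D[:,2],rcond=None)[0]
    print(r.x,np.degrees(pl[:2]),pl[2])
crop(c,'s12c',170,130,220,220,2.7)
print('lever',dep(c,347.2,316.9)); c0=load('s5')
s=bot.get_state(); print(s['tool_pos'],s['orientation'],s['qd'],s['opening'],s['time_s'])
c=cap('top','t12')
P=proj(c,[596,248,187])[0]; print('pad',dep(c,*P),P)
P=proj(load('s122'),[596,248,187])[0]; print('pad',dep(load('s122'),*P),P)
```

```text
[ 599.287 -150.422  218.907] [ 0.453 -0.727] 209.45701115319423
[ 598.47  -150.419  219.236] [ 0.721 -0.16 ] 209.37735695672015
[ 598.405 -150.174  220.003] [-0.51  -0.548] 209.32264011664083
lever [596.232 247.996 185.573]
[ 480.882 -166.92   191.276] [ 3.127 -0.     1.728] [ 0.     0.     0.001 -0.003 -0.002 -0.001  0.006] 12.591424723457363 18.0833
pad [595.921 247.878 187.568] [224.1   207.936]
pad [595.602 247.633 186.236] [347.323 316.464]
```

View pics/s12c.png

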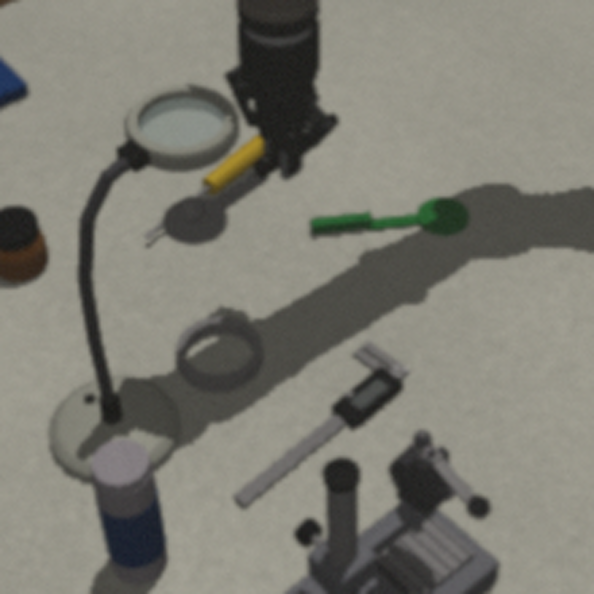

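View pics/t12.png

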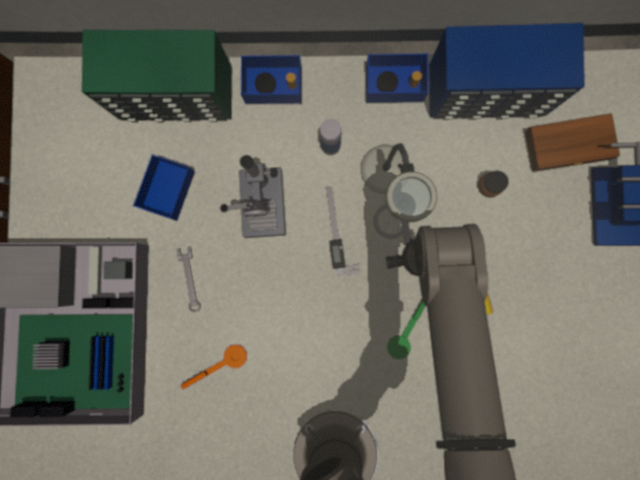

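The ball sits under the lens at about (598.7, -150.3, 219.4), with the lens at (599.5, -149.5, 320). The tray is level, the arm is still, the lever is down and the other things are where they were, so I am handing in.

```bash
python3 -c "
from cell import bot
print(bot.finish_job())"
```

```text
the job is handed in; nothing more can be done
None
```

The job is done and handed in at about 18 s of the 58 s allowed.

- **Lever:** I pressed it with shut fingers until it stopped moving, with about 13 N pushing back. Its finger pad measured 186–188 mm high both right after pressing and at the end; the stop is at 188 mm.
- **Tray:** I took it by the handle with an 85 N grip, raised it about 2 mm, drew it 85 mm forwards, then lifted it and carried it slowly to the lens.
- **Final pose:** the ball's centre measured about (598.7, -150.3, 219.4) mm. The lens middle is about (599.5, -149.5, 320) mm, so the ball is within about 1–2 mm of the middle and 100.6 mm below the glass.
- **Level and still:** the disc was within about 1 degree of level over three noisy readings, after I corrected a droop of roughly 1 degree. Joint speeds were practically zero, and the ball was in its pocket in every check.
- **Bench:** compared by eye with the first pictures, nothing else on the bench had moved.

Two checks were weaker than the rest. The two cameras disagreed by 1–2 mm on the lens position and by about 4 mm on the handle; I used the midpoint for the lens and went near the top camera's reading for the handle. The final ball position comes from the scene camera alone, because the lens hides the ball from above.

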